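# Start the turntable clamp screw

### The job

Lift the olive U-shaped keeper off the turntable's clamp and hang it astride the brass rail so the crank is free, leaving the other things on the bench where they are. Then turn the clamp screw backward (counterclockwise from above) by its crank handle until you feel it drop into its thread, and turn it forward (clockwise) one full turn. Finish still holding the handle there, because a spring unwinds the screw if it is let go.

Things in the scene. Friction and masses are not known exactly. Their poses are not given: they have to be found in the camera images.
- clamp: Fixed base of clamp and turntable, place and yaw vary. Origin on the bench on the screw's vertical axis; x points to the turntable (200 mm disc centred 190 mm along x, compass on it to 71 mm high), y to the keeper. A dark plate 170 x 170 x 10 mm carries a steel boss (64 mm wide, top 48 mm above the bench) and, 62 mm along y, a lug 16 (x) x 22 (y) mm, 30 mm above the plate, inside the keeper.
- screw_axis (a point): Fixed point on the screw's axis, 80 mm above the bench: height of the crank arm's top face before the drop. With screw_turn = q the crank arm points, in the clamp's frame, at angle (-0.27 - q) rad from x towards y. Torque: friction 0.04 N m, and a spring of 0.025 N m/rad towards q = 1.3, so past about 3.5 it unwinds when let go (some 3 N at the handle drives it at one turn).
- screw_turn (a joint): Angle of crank and screw, rad, counted on through whole turns, growing clockwise from above (forward, screwing in). Starts at 0.9 to 1.7. Turned backward it drops at a value that differs each time, -0.4 to 0.25; a stop ends backward travel at -0.65, another forward travel at 7.5. Before the drop, forward turning is blocked at about 2.2 to 2.8: the thread is found only backward.
- screw_lift (a joint): Height of screw, crank and handle, m: 0 before the drop, about -0.010 right after it, then 0.010 lower per full turn forward (about -0.020 after one turn). The screw sinks by its weight alone (about 6 N): a handle gripped hard drops only when pressed down or let loose, and the fingers must follow it down or let it slip.
- handle_base (a point): Foot of the crank handle, on the crank arm's top face. The handle is an upright wooden cylinder, 18 mm in diameter, 42 mm high above this point, 55 mm from the screw's axis. It spins freely about its own axis, so it can be gripped and carried round with the gripper at one heading. The brass arm is 16 mm wide, 8 mm thick.
- keeper: Olive bronze U, about 0.26 kg, standing legs down astride the lug on the clamp plate, in the crank's way. Origin midway between the feet, z up. Legs 5 mm thick, 24 mm wide (y), 66 mm long, 24 mm apart inside (x); web 34 x 24 mm, 66 to 74 mm above the origin; grip tab 16 (x) x 24 (y) mm, 74 to 107 mm. x runs from leg to leg: set it across the bar to hang it. A half turn makes no difference.
- keeper_crotch (a point): Middle of the underside of the keeper's web, 66 mm above its feet: rests on the bar when hung.
- keeper_tab (a point): Place to grip the tab, 97 mm above the keeper's feet.
- rail: Brass rail fixed to the bench: a horizontal round bar 16 mm in diameter along its y, 220 mm between its two posts, its middle line 140 mm above the bench. Origin on the bench below the bar's middle. Place and yaw vary.
- rail_mid (a point): Middle of the bar's length, on its middle line, 140 mm above the bench; y runs along the bar.
- sphere_red: Red painted iron sphere, 90 mm diameter on a small foot; a bystander.
- sphere_green: Green painted iron sphere, 90 mm diameter on a small foot; a bystander.
- reflector: Copper bowl-shaped lamp reflector, 120 mm across, 45 mm high; a bystander.
- azimuth_circle: Greenish glass ring 120 mm across, 10 mm thick, with two brass sight vanes 45 mm high; a bystander.
- binnacle_door: Olive bronze door lying flat, 150 x 200 x 15 mm; a bystander.
- screwdriver: Screwdriver lying on the bench; a bystander.

How it is judged:
By the outcome, as a careful person would: the job done as asked, in the order asked, and still so for the second after the job is handed in, while the arm keeps its last pose, push and grip.
It also fails if it takes over 72 s, if anything falls off the work surface, if the arm or the gripper's body presses on something with over 40 N, if the wrist force passes 120 N, or if a joint passes its speed limit or range.

### The arm

A 6-joint arm with a two-finger parallel gripper is mounted at the origin on the work surface. World frame = base frame: x ahead of the robot, y to its left, z up, the work surface at z = 0. Lengths are in mm, angles in rad, forces in N, time in s.
With the tool pointing down it reaches from about 275 to 1000 mm from the base axis. Payload 8.4 kg.
Tool frame: the origin (TCP) lies midway between the tips of the shut fingers; the grasp point (between the pads) lies 19 mm behind it; z points along the fingers, y is the line along which they close (so a half turn about z gives the same grasp; the last joint's range is limited). The gripper opens to 85 mm and grips with 20 to 120 N. Pads are 22 mm wide; open, the fingers measure 114 mm over their backs; the gripper's body (76 mm by 85 mm) begins 54 mm behind the grasp point. The pads swing forward as they close: fully open they stand 13 mm farther back than shut.
Start: joints at [1.168, 0.353, 1.633, -0, 1.155, -0.002], TCP at [243.846, 575.471, 231.281] pointing down, gripper open.
Joint ranges: [-2.63, 2.63], [-0.92, 2.1], [0.06, 2.66], [-1.3, 4.44], [0, 2.69], [-3.02, 3.02]. Speed limits (rad/s): [2.22, 2.22, 2.79, 3.14, 3.14, 3.14].

### API

Orientations are given as [roll, pitch, yaw] about the fixed x, y, z axes, in that order (R = Rz(yaw) Ry(pitch) Rx(roll)).
In Python, from rig import telemetry, optics, r gives the robot as it stands.
- The arm moves only by the tool play_rows, never from a script. Its arguments are lists of equal length, an entry for each row: "dp": the shift along the tool's x, y, z in units of 40 mm (1.0 is 40 mm), a list of three; "rot": the turn, a rotation vector about the tool's x, y, z in units of 6 degrees (1.0 is 6 degrees), a list of three. In form: {"dp": [[tx, ty, tz], ...], "rot": [[ax, ay, az], ...]}. A call has 1 to 5 rows; each row is the pose to reach, as a shift and turn from the pose commanded when the call began, along the tool's axes at that moment; what a row does not reach only later rows make up. A row lasts 1/12 s, in which the tool goes at most 41.7 mm and 7.16 degrees, less where a joint would pass 70% of its speed; a pose out of reach is approached as far as the arm can. A call with a gripper value outside its range is refused whole. "fingers" is the opening, from 0 (shut) to 1 (fully open), set as the call begins (left out, the last holds). The fingers move at their own pace and stop on an object; "grip_force" is the grip in N (left out, the last holds). Time passes only in rows, so rows that repeat a pose let the fingers close. It gives the time, the measured TCP pose, the force, the opening and the grip force at its end, in the units of the state.
- telemetry.sense(): the state, without advancing time (a new reading comes with each control period).
- optics.grab_frame(name): name is "scene" or "top"; returns a dict with "color" (420x560x3 uint8, red, green, blue), "mtx" (3x3 intrinsics, pixels), "R" (3x3) and "t" (3): a world point X has camera coordinates R X + t. Camera axes: x right, y down, z forward; pixel columns grow to the right and rows downward; lengths in mm; the calibration is good to about 2 mm. A picture is of the moment at which its call begins. There is no depth.
- r.sign_off(): hands the job in; it is judged then, once.
The state is a dict: "clock": time; "qpos": joint angles; "qvel": joint speeds; "joint_efforts": joint torques, N m; "eef_pos": TCP position; "tcp_rot": TCP orientation; "contact_force": force on the tool from outside, world axes, zero at the start; "wrist_torque": the same for the moment, N m; "opening": opening from 0.0 (shut) to 1.0 (fully open); "grasp_force": force on a finger pad.
Only numpy, scipy, OpenCV 4.12 (cv2) and the standard library are available. Lean on these libraries where they do the work, as an engineer would, in place of code of your own. Each camera call takes 0.05 s, during which the arm holds its last target. There are 200 camera calls.

## Working session

There is one attempt and no reset: what is moved stays moved. The work goes in short steps, Python scripts to look and compute and a tool call to move; the robot and the scene stay as the last step left them, time stands still between calls to the robot, and variables do not carry over. Pictures are saved under pics/ and viewed, at most 10 in all, crops included, and the job is handed in when it is done.

Besides the shell and the picture viewer there is one more tool, called after "Emit:" by a JSON object that holds its "api" and its "payload". play_rows: Moves the arm, as the interface text tells. Its arguments: {"type":"object","properties":{"dp":{"type":"array"},"rot":{"type":"array"},"fingers":{"type":"number"},"grip_force":{"type":"number"}},"required":["dp","rot"]}

```bash
ls; mkdir -p pics; python3 - <<'E'
from rig import telemetry, optics, r
import cv2,numpy as np
s=telemetry.sense();print(s)
for n in("scene","top"):
    f=optics.grab_frame(n);cv2.imwrite(f"pics/{n}0.png",f["color"][:,:,::-1]);np.savez(f"pics/{n}0.npz",**f)
    print(n,f["mtx"].round(1).tolist(),f["R"].round(3).tolist(),f["t"].round(1).tolist())
E
```

```text
pics
{'clock': 0.0, 'qpos': array([ 1.16761353e+00,  3.53684387e-01,  1.63417753e+00, -3.57103782e-05,
        1.15516151e+00, -2.40644408e-03]), 'qvel': array([ 7.98360429e-04,  9.68446902e-04, -1.83742209e-03, -1.21554391e-03,
       -1.53104002e-03,  4.20530834e-05]), 'joint_efforts': array([ 1.74300672e-03, -6.05242324e+01, -3.42066443e+01,  1.61305375e-04,
        9.46006563e-03,  2.88061116e-06]), 'eef_pos': array([243.6546011 , 575.01623679, 230.52047027]), 'tcp_rot': array([-3.14016181e+00,  2.92061855e-05,  2.74083076e+00]), 'contact_force': array([-0.110412  ,  0.36599525,  1.16883904]), 'wrist_torque': array([-0.00881298,  0.00530752,  0.0370238 ]), 'grasp_force': 0.0, 'opening': 1.002026868172599}
scene [[485.8, 0.0, 276.5], [0.0, 485.8, 214.9], [0.0, 0.0, 1.0]] [[0.261, 0.965, -0.015], [0.778, -0.219, -0.589], [-0.571, 0.142, -0.808]] [-149.2, -351.4, 1693.7]
top [[383.1, 0.0, 283.1], [0.0, 383.1, 213.0], [0.0, 0.0, 1.0]] [[0.008, -1.0, -0.011], [-0.998, -0.007, -0.055], [0.055, 0.011, -0.998]] [13.0, 549.8, 1138.0]
```

View pics/scene0.png

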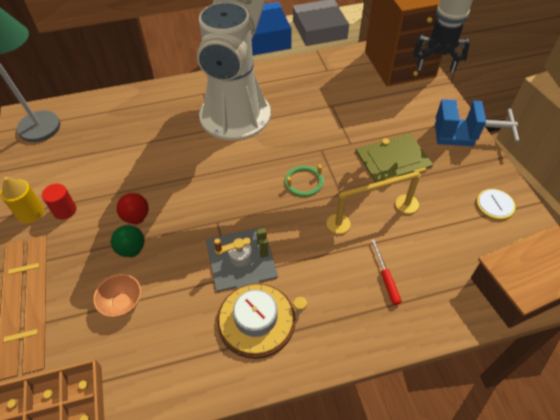

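View pics/top0.png

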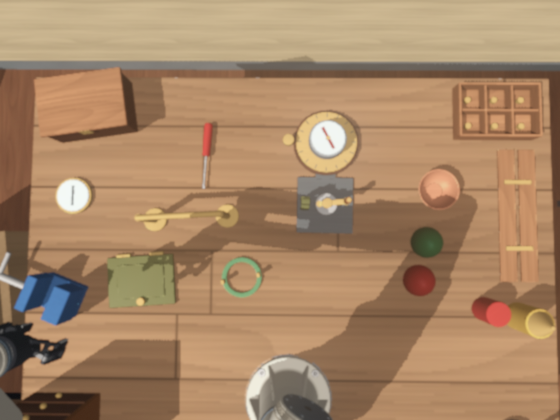

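The scene view shows the clamp plate near (240,258), the keeper at (263,243), the handle at (218,245) and the rail posts at (340,225) and (407,204). In the top view, the clamp is at (326,205), the keeper at (306,202), the handle at (348,201) and the rail runs from (137,217) to (232,214).

```bash
python3 - <<'E'
import cv2,numpy as np
s=cv2.imread('pics/scene0.png')[215:355,195:315]; t=cv2.imread('pics/top0.png')
a=cv2.resize(s,None,fx=4,fy=4,interpolation=cv2.INTER_CUBIC)[:560]
b=cv2.resize(t[165:245,285:365],None,fx=4,fy=4,interpolation=cv2.INTER_CUBIC)
c=cv2.resize(t[190:240,130:245],(320,139),interpolation=cv2.INTER_CUBIC)
o=np.zeros((560,800,3),np.uint8);o[:,:480]=a;o[:320,480:]=b;o[330:469,480:]=c
cv2.imwrite('pics/crop1.png',o)
E
cat > h.py <<'E'
import numpy as np,cv2
def load(n): return dict(np.load(f"pics/{n}.npz"))
def ray(f,u,v):
    d=f["R"].T@np.linalg.inv(f["mtx"])@np.array([u,v,1.]); c=-f["R"].T@f["t"]; return c,d
def onz(f,u,v,z):
    c,d=ray(f,u,v); return c+d*(z-c[2])/d[2]
def tri(f1,p1,f2,p2):
    A=[];b=[]
    for f,p in((f1,p1),(f2,p2)):
        c,d=ray(f,*p);d=d/np.linalg.norm(d);P=np.eye(3)-np.outer(d,d);A.append(P);b.append(P@c)
    x=np.linalg.lstsq(np.vstack(A),np.hstack(b),rcond=None)[0]
    return x, np.linalg.norm(np.vstack(A)@x-np.hstack(b))
def proj(f,X):
    q=f["mtx"]@(f["R"]@np.array(X,float)+f["t"]); return q[:2]/q[2]
E
```

```text
(no output)
```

View pics/crop1.png

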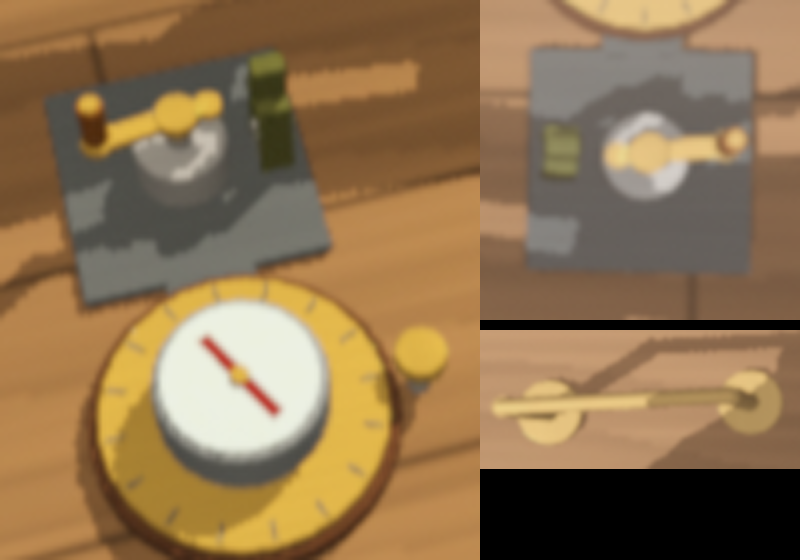

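The crop shows the plate corners, the olive tab (scene crop (267,62)), the handle cap (scene crop (90,101), top crop (738,133)) and the bar, all of them clear.

```bash
python3 - <<'E'
from h import *
S=load("scene0");T=load("top0")
sc=lambda x,y:((x+.5)/4-.5+195,(y+.5)/4-.5+215)
tc=lambda x,y:((x-480+.5)/4-.5+285,(y+.5)/4-.5+165)
k=320/115
rc=lambda x,y:((x-480+.5)/k-.5+130,(y-330+.5)/k-.5+190)
pt=[tc(*p) for p in[(531,48),(755,52),(750,272),(527,267)]]
ps=[sc(*p) for p in[(275,50),(47,98),(88,305),(330,245)]]
A=np.array([onz(T,*p,10) for p in pt]);B=np.array([onz(S,*p,10) for p in ps])
print("plate top",A.round(0).tolist(),A.mean(0)); print("plate scene",B.round(0).tolist(),B.mean(0))
print("handle",tri(S,sc(90,101),T,tc(738,133)),onz(S,*sc(90,101),122),onz(T,*tc(738,133),122))
print("hub",onz(S,*sc(175,106),84),onz(T,*tc(650,152),84))
def mask(f,lo,hi):
    return cv2.inRange(cv2.cvtColor(f["color"],cv2.COLOR_RGB2HSV),lo,hi)
for n,f,box in(("S",S,(255,215,275,262)),("T",T,(295,190,318,215))):
    m=mask(f,(22,70,20),(50,255,255));x0,y0,x1,y1=box
    ys,xs=np.nonzero(m[y0:y1,x0:x1]);P=np.c_[xs+x0,ys+y0];print(n,len(P),cv2.minAreaRect(P.astype(np.float32)))
    if n=="T":
        v=cv2.cvtColor(f["color"],cv2.COLOR_RGB2HSV)[...,2]
        for y in range(y0,y1): print(y,''.join('%4d'%(v[y,x] if m[y,x] else 0) for x in range(x0,x1)))
print("tab scene z117",onz(S,*sc(267,60),117))
print("rail",[onz(T,*rc(*p),140).round(1) for p in[(497,408),(575,404),(650,401),(735,396)]])
E
```

```text
plate top [[661.0, -25.0, 10.0], [659.0, -195.0, 10.0], [492.0, -191.0, 10.0], [495.0, -23.0, 10.0]] [ 576.65413623 -108.62140907   10.        ]
plate scene [[499.0, -19.0, 10.0], [495.0, -185.0, 10.0], [664.0, -188.0, 10.0], [663.0, -23.0, 10.0]] [ 580.32906611 -103.7353104    10.        ]
handle (array([ 586.11791392, -160.31717927,  129.93488107]), np.float64(3.566358251141949)) [ 581.56234825 -157.76429744  122.        ] [ 586.35474224 -164.08559186  122.        ]
hub [ 575.05249561 -103.79640271   84.        ] [ 576.08568314 -107.99732933   84.        ]
S 261 ((262.14263916015625, 241.974853515625), (29.54350471496582, 10.137476921081543), 79.99201965332031)
T 108 ((305.0, 202.5), (13.0, 8.0), 90.0)
190    0   0   0   0   0   0   0   0   0   0   0   0   0   0   0   0   0   0   0   0   0   0   0
191    0   0   0   0   0   0   0   0   0   0   0   0   0   0   0   0   0   0   0   0   0   0   0
192    0   0   0   0   0   0   0   0   0   0   0   0   0   0   0   0   0   0   0   0   0   0   0
193    0   0   0   0   0   0   0   0   0   0   0   0   0   0   0   0   0   0   0   0   0   0   
[... 1520 characters left out ...]
0   0   0   0   0   0   0   0   0
210    0   0   0   0   0   0   0   0   0   0   0   0   0   0   0   0   0   0   0   0   0   0   0
211    0   0   0   0   0   0   0   0   0   0   0   0   0   0   0   0   0   0   0   0   0   0   0
212    0   0   0   0   0   0   0   0   0   0   0   0   0   0   0   0   0   0   0   0   0   0   0
213    0   0   0   0   0   0   0   0   0   0   0   0   0   0   0   0   0   0   0   0   0   0   0
214    0   0   0   0   0   0   0   0   0   0   0   0   0   0   0   0   0   0   0   0   0   0   0
tab scene z117 [578.07023414 -40.57586835 117.        ]
rail [array([527.1, 412.6, 140. ]), array([531.5, 336.9, 140. ]), array([535. , 264.2, 140. ]), array([540.4, 181.9, 140. ])]
```

```bash
python3 - <<'E'
import cv2,numpy as np
s=cv2.imread('pics/scene0.png'); t=cv2.imread('pics/top0.png')
o=np.zeros((560,800,3),np.uint8)
o[:320,:]=cv2.resize(s[160:240,320:430],(440,320),interpolation=cv2.INTER_CUBIC)[:, :].copy() if 0 else 0
o[:320,:440]=cv2.resize(s[160:240,320:430],(440,320),interpolation=cv2.INTER_CUBIC)
o[:320,450:800]=cv2.resize(t[185:217,292:327],(350,320),interpolation=cv2.INTER_CUBIC)
o[330:530,:480]=cv2.resize(t[190:240,128:248],(480,200),interpolation=cv2.INTER_CUBIC)
o[330:560,500:730]=cv2.resize(s[222:268,250:296],(230,230),interpolation=cv2.INTER_CUBIC)
cv2.imwrite('pics/crop2.png',o)
E
```

```text
(no output)
```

View pics/crop2.png

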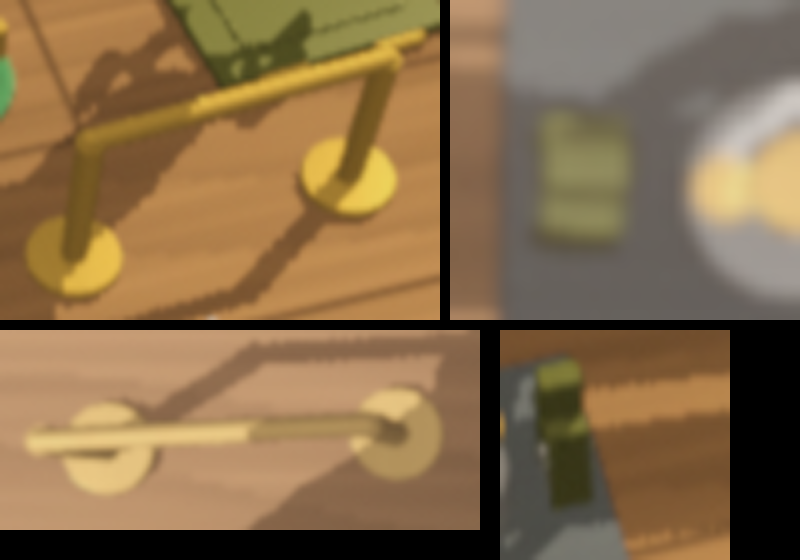

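The crop shows the bar running from post top to post top: scene crop (88,140) to (390,58), top-view crop (30,440) to (370,425). The tab top is the upper bright patch.

```bash
cat >> h.py <<'E'
def plan(s,pos,yaw):
    from scipy.spatial.transform import Rotation as Q
    R0=Q.from_euler('xyz',s["tcp_rot"]);R1=Q.from_euler('xyz',[np.pi,0,yaw])
    dp=R0.inv().apply(np.array(pos,float)-s["eef_pos"])/40; rv=np.degrees((R0.inv()*R1).as_rotvec())/6
    print("pos",s["eef_pos"].round(1),"rot",s["tcp_rot"].round(3),"F",s["contact_force"].round(1),"t",round(s["clock"],2),"\ndp",dp.round(2).tolist(),"rot",rv.round(2).tolist())
E
python3 - <<'E'
from h import *
from rig import telemetry
S=load("scene0");T=load("top0")
print("tab T",onz(T,304.6,201.3,117))
a=lambda x,y:((x+.5)/4-.5+320,(y+.5)/4-.5+160)
b=lambda x,y:((x+.5)/4-.5+128,(y-330+.5)/4-.5+190)
for n,f,L in(("S",S,[a(88,140),a(240,97),a(388,60)]),("T",T,[b(35,440),b(200,434),b(370,425)])):
    print("bar",n,[onz(f,*p,140).round(1).tolist() for p in L])
print("base S",onz(S,*a(75,256),4),onz(S,*a(350,176),4)); print("base T",onz(T,*b(108,448),4),onz(T,*b(398,433),4))
plan(telemetry.sense(),(579,-43,200),1.553)
E
```

```text
tab T [576.5612914  -42.75335962 117.        ]
bar S [[541.8, 190.6, 140.0], [534.7, 302.1, 140.0], [531.6, 412.1, 140.0]]
bar T [[528.7, 411.0, 140.0], [533.5, 299.7, 140.0], [540.4, 185.2, 140.0]]
base S [542.02818827 194.02085846   4.        ] [528.65338905 414.99870932   4.        ]
base T [528.6654622  408.87398974   4.        ] [541.71959537 187.6843655    4.        ]
pos [243.6 575.1 230.6] rot [-3.14  -0.     2.741] F [-0.7  0.5 -0.6] t 0.1 
dp [-13.75, -10.96, 0.78] rot [-0.01, 0.01, 11.34]
```

Emit:
{"api": "play_rows", "payload": {"dp": [[-13.75, -10.96, 0], [-13.75, -10.96, 0], [-13.75, -10.96, 0], [-13.75, -10.96, 0], [-13.75, -10.96, 0]], "rot": [[0, 0, 11.34], [0, 0, 11.34], [0, 0, 11.34], [0, 0, 11.34], [0, 0, 11.34]], "fingers": 1}}

```text
clock: 0.52
eef_pos: [343.4, 390.5, 231.0]
tcp_rot: [-3.141, 0.0, 2.11]
contact_force: [1.1, -0.6, 0.5]
opening: 0.997
grasp_force: 0.0
```

```bash
cat > p.py <<'E'
import sys
from h import *
from rig import telemetry
plan(telemetry.sense(),list(map(float,sys.argv[1:4])),float(sys.argv[4]))
E
python3 p.py 577.5 -42.5 231 1.553
```

```text
pos [343.4 390.5 231. ] rot [-3.141  0.     2.11 ] F [ 1.1 -0.6  0.5] t 0.52 
dp [-12.29, -0.54, 0.0] rot [-0.0, 0.0, 5.32]
```

Emit:
{"api": "play_rows", "payload": {"dp": [[-12.3, -0.54, 0], [-12.3, -0.54, 0], [-12.3, -0.54, 0], [-12.3, -0.54, 0], [-12.3, -0.54, 0]], "rot": [[0, 0, 5.3], [0, 0, 5.3], [0, 0, 5.3], [0, 0, 5.3], [0, 0, 5.3]]}}

```text
clock: 0.93
eef_pos: [443.7, 207.7, 231.3]
tcp_rot: [3.142, -0.0, 1.554]
contact_force: [0.7, 0.3, 0.4]
opening: 0.999
grasp_force: 0.0
```

```bash
python3 p.py 577.5 -42.5 200 1.553
```

```text
pos [443.7 207.7 231.3] rot [ 3.142 -0.     1.554] F [0.7 0.3 0.4] t 0.93 
dp [-6.2, 3.45, 0.78] rot [0.0, -0.0, 0.01]
```

Emit:
{"api": "play_rows", "payload": {"dp": [[-6.2, 3.45, 0.78], [-6.2, 3.45, 0.78], [-6.2, 3.45, 0.78], [-6.2, 3.45, 0.78], [-6.2, 3.45, 0.78]], "rot": [[0, 0, 0], [0, 0, 0], [0, 0, 0], [0, 0, 0], [0, 0, 0]]}}

```text
clock: 1.35
eef_pos: [542.6, 25.5, 208.2]
tcp_rot: [-3.141, -0.0, 1.561]
contact_force: [1.4, 1.2, 0.1]
opening: 0.997
grasp_force: 0.0
```

```bash
python3 p.py 577.5 -42.5 170 1.553
```

```text
pos [542.6  25.5 208.2] rot [-3.141 -0.     1.561] F [1.4 1.2 0.1] t 1.35 
dp [-1.69, 0.89, 0.95] rot [-0.0, -0.0, 0.07]
```

Emit:
{"api": "play_rows", "payload": {"dp": [[-1.7, 0.89, 0.95], [-1.7, 0.89, 0.95], [-1.7, 0.89, 0.95], [-1.7, 0.89, 0.95], [-1.7, 0.89, 0.95]], "rot": [[0, 0, 0.05], [0, 0, 0.05], [0, 0, 0.05], [0, 0, 0.05], [0, 0, 0.05]]}}

```text
clock: 1.77
eef_pos: [576.5, -40.7, 170.1]
tcp_rot: [-3.14, -0.0, 1.554]
contact_force: [-0.5, 0.4, -0.4]
opening: 0.999
grasp_force: 0.0
```

```bash
python3 p.py 577.5 -42.5 90 1.553; python3 - <<'E'
from rig import optics
import cv2,numpy as np
from h import *
o=np.zeros((560,800,3),np.uint8)
for i,n in enumerate(("scene","top")):
    f=optics.grab_frame(n);np.savez(f"pics/{n}1.npz",**f);c=f["color"][:,:,::-1]
    print(n,proj(f,(577.5,-42,117)))
    u,v=proj(f,(577,-42,130)).astype(int)
    o[:500,i*400:i*400+400]=cv2.resize(c[v-50:v+50,u-40:u+40],(400,500),interpolation=cv2.INTER_CUBIC)
cv2.imwrite('pics/crop3.png',o)
E
```

```text
pos [576.5 -40.7 170.1] rot [-3.14  -0.     1.554] F [-0.5  0.4 -0.4] t 1.77 
dp [-0.05, 0.03, 2.0] rot [-0.01, -0.0, 0.01]
scene [260.79058975 229.57309092]
top [304.32730161 200.95762262]
```

View pics/crop3.png

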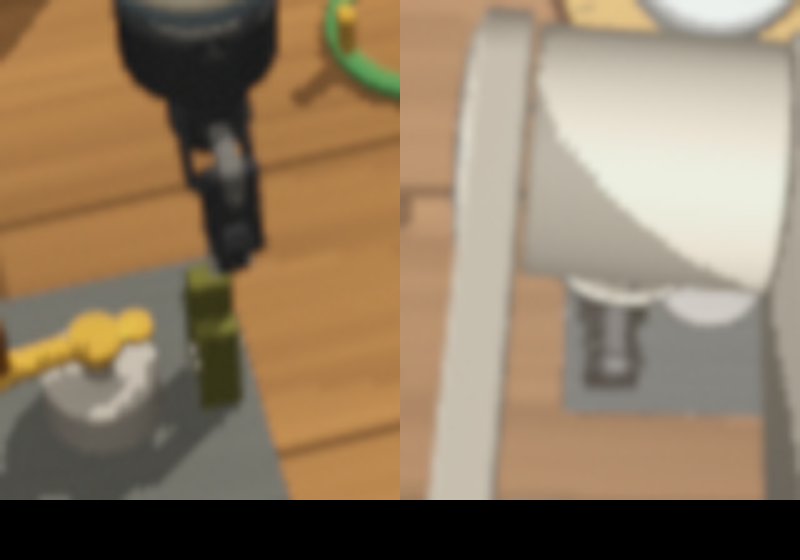

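The fingers straddle the tab along x, with the near fingertip at scene crop (233,262) and the tab top at (207,280).

```bash
python3 - <<'E'
from h import *
for n,col in(("scene1",0),("top1",400)):
    f=load(n);u,v=proj(f,(577,-42,130)).astype(int)
    cr=lambda x:((x[0]-u+40)*5+col,(x[1]-v+50)*5)
    for dx in(43,50,57,-50): print(n,dx,np.round(cr(proj(f,(576.5+dx,-40.7,184)))))
    print("tabtop",np.round(cr(proj(f,(577.5,-42,117)))))
E
```

```text
scene1 43 [222. 258.]
scene1 50 [225. 270.]
scene1 57 [229. 281.]
scene1 -50 [177. 114.]
tabtop [204. 268.]
top1 43 [605. 162.]
top1 50 [605. 149.]
top1 57 [605. 135.]
top1 -50 [604. 343.]
tabtop [602. 255.]
```

Emit:
{"api": "play_rows", "payload": {"dp": [[-0.06, 0.03, 1.0], [-0.06, 0.03, 1.6], [-0.06, 0.03, 2.0], [-0.06, 0.03, 2.0], [-0.06, 0.03, 2.0]], "rot": [[0, 0, 0], [0, 0, 0], [0, 0, 0], [0, 0, 0], [0, 0, 0]]}}

```text
clock: 2.28
eef_pos: [577.9, -42.0, 90.8]
tcp_rot: [-3.141, -0.0, 1.557]
contact_force: [-0.7, -0.0, 0.4]
opening: 1.001
grasp_force: 0.0
```

Emit:
{"api": "play_rows", "payload": {"dp": [[0, 0, 0], [0, 0, 0], [0, 0, 0], [0, 0, 0], [0, 0, 0]], "rot": [[0, 0, 0], [0, 0, 0], [0, 0, 0], [0, 0, 0], [0, 0, 0]], "fingers": 0.25, "grip_force": 40}}

```text
clock: 2.7
eef_pos: [578.6, -43.1, 91.2]
tcp_rot: [3.14, 0.0, 1.556]
contact_force: [0.4, -0.4, 0.0]
opening: 0.299
grasp_force: 0.0
```

Emit:
{"api": "play_rows", "payload": {"dp": [[0, 0, 0], [0, 0, 0], [0, 0, 0], [0, 0, 0], [0, 0, 0]], "rot": [[0, 0, 0], [0, 0, 0], [0, 0, 0], [0, 0, 0], [0, 0, 0]], "fingers": 0.0}}

```text
clock: 3.12
eef_pos: [578.4, -43.2, 91.1]
tcp_rot: [3.141, 0.0, 1.555]
contact_force: [-0.8, 0.4, 6.0]
opening: 0.181
grasp_force: 39.4
```

Emit:
{"api": "play_rows", "payload": {"dp": [[0, 0, 0], [0, 0, -0.3], [0, 0, -0.7], [0, 0, -1.2], [0, 0, -1.7]], "rot": [[0, 0, 0], [0, 0, 0], [0, 0, 0], [0, 0, 0], [0, 0, 0]], "grip_force": 60}}

```text
clock: 3.53
eef_pos: [577.6, -43.1, 159.3]
tcp_rot: [-3.14, -0.0, 1.555]
contact_force: [0.1, -0.2, -2.4]
opening: 0.176
grasp_force: 58.9
```

Emit:
{"api": "play_rows", "payload": {"dp": [[0, 0, -0.6], [0, 0, -1.2], [0, 0, -1.8], [0, 0, -2.3], [0, 0, -2.4]], "rot": [[0, 0, 0], [0, 0, 0], [0, 0, 0], [0, 0, 0], [0, 0, 0]]}}

```text
clock: 3.95
eef_pos: [579.7, -43.2, 258.6]
tcp_rot: [3.136, 0.0, 1.555]
contact_force: [0.8, -0.5, -3.5]
opening: 0.172
grasp_force: 59.2
```

```bash
python3 p.py 535 250 255 1.627
```

```text
pos [579.7 -43.2 258.6] rot [3.136 0.    1.555] F [ 0.8 -0.5 -3.5] t 3.95 
dp [7.31, -1.23, 0.08] rot [0.05, 0.0, -0.68]
```

Emit:
{"api": "play_rows", "payload": {"dp": [[0.8, -0.13, 0], [1.7, -0.28, 0], [2.6, -0.43, 0], [3.5, -0.58, 0], [4.4, -0.73, 0]], "rot": [[0, 0, -0.1], [0, 0, -0.3], [0, 0, -0.5], [0, 0, -0.7], [0, 0, -0.7]]}}

```text
clock: 4.37
eef_pos: [550.6, 134.6, 253.6]
tcp_rot: [-3.14, 0.0, 1.63]
contact_force: [0.2, 1.0, -3.7]
opening: 0.177
grasp_force: 59.0
```

```bash
python3 p.py 535 301 255 1.627
```

```text
pos [550.6 134.6 253.6] rot [-3.14  0.    1.63] F [ 0.2  1.  -3.7] t 4.37 
dp [4.18, -0.14, -0.03] rot [-0.01, 0.0, 0.02]
```

Emit:
{"api": "play_rows", "payload": {"dp": [[1, -0.03, -0.05], [2, -0.07, -0.1], [3, -0.1, -0.1], [3.8, -0.14, -0.1], [4.15, -0.14, -0.1]], "rot": [[0, 0, 0], [0, 0, 0], [0, 0, 0], [0, 0, 0], [0, 0, 0]]}}

```text
clock: 4.78
eef_pos: [535.1, 302.4, 257.5]
tcp_rot: [-3.14, -0.001, 1.631]
contact_force: [-0.4, -0.3, -2.9]
opening: 0.173
grasp_force: 59.0
```

Emit:
{"api": "play_rows", "payload": {"dp": [[0, 0, 0], [0, 0, 0], [0, 0, 0], [0, 0, 0]], "rot": [[0, 0, 0], [0, 0, 0], [0, 0, 0], [0, 0, 0]]}}

```text
clock: 5.12
eef_pos: [536.6, 297.2, 258.2]
tcp_rot: [-3.141, 0.001, 1.628]
contact_force: [-0.1, 0.1, -2.1]
opening: 0.167
grasp_force: 59.1
```

```bash
python3 p.py 535 301 248 1.627;  python3 - <<'E'
from rig import optics,telemetry
import cv2,numpy as np
from h import *
o=np.zeros((560,800,3),np.uint8);s=telemetry.sense()["eef_pos"]
for i,n in enumerate(("scene","top")):
    f=optics.grab_frame(n);np.savez(f"pics/{n}2.npz",**f);c=f["color"][:,:,::-1]
    u,v=proj(f,(535,301,180)).astype(int);print(n,u,v)
    cr=lambda x:np.round(((x[0]-u+40)*5+i*400,(x[1]-v+50)*5))
    print("foot mid pred",cr(proj(f,s+[0,0,19-97])), cr(proj(f,s+[16,0,19-97])),"tab top",cr(proj(f,s+[0,0,29])),"bar",cr(proj(f,(535,301,140))))
    o[:500,i*400:i*400+400]=cv2.resize(c[v-50:v+50,u-40:u+40],(400,500),interpolation=cv2.INTER_CUBIC)
cv2.imwrite('pics/crop4.png',o)
E
```

```text
pos [536.6 297.2 258.2] rot [-3.141e+00  1.000e-03  1.628e+00] F [-0.1  0.1 -2.1] t 5.12 
dp [0.1, -0.03, 0.26] rot [-0.0, 0.01, 0.01]
scene 381 174
foot mid pred [198. 255.] [210. 277.] tab top [232. 113.] bar [191. 300.]
top 172 214
foot mid pred [611. 249.] [611. 218.] tab top [542. 236.] bar [626. 255.]
```

View pics/crop4.png

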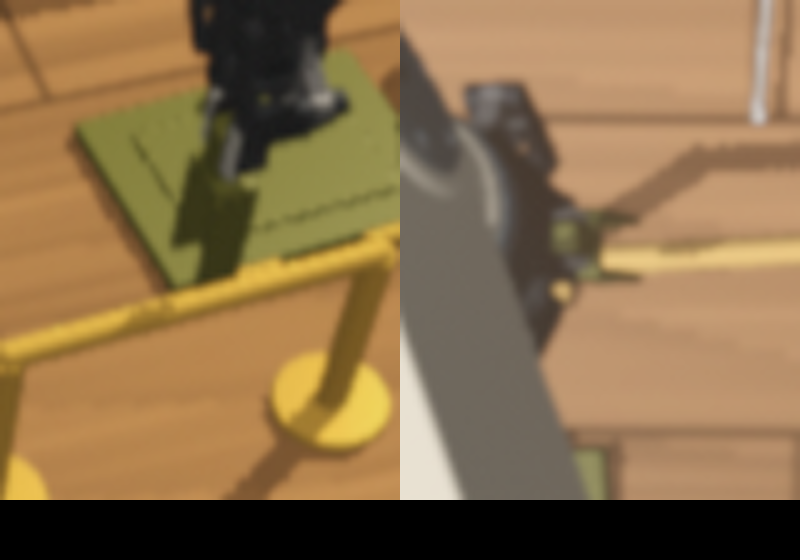

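The keeper hangs over the bar. In the top view the leg tips are at about (638,217) and (638,275), and the bar enters at (610,259). I'll measure this relative offset by pixel.

```bash
python3 - <<'E'
from h import *
f=load("top2");u0,v0=172-40,214-50
h=cv2.cvtColor(f["color"],cv2.COLOR_RGB2HSV)
print("x0",u0)
for c in range(172,204,4):
    col=f["color"][:,c].astype(int); rows=np.arange(206,226)
    print(c,[tuple(col[r]) [0]-col[r][2] for r in rows])
for c in range(171,182):
    print(c,[int(h[r,c,2]) for r in range(202,224)])
s=np.array([536.6,297.2,258.2])
for z in (-78,-12): print(z,proj(f,s+[0,-12,z]))
for y in(250,275,290): print(y,proj(f,(535-(y-301)*.057,y,140)))
E
```

```text
x0 132
172 [np.int64(47), np.int64(37), np.int64(38), np.int64(43), np.int64(47), np.int64(50), np.int64(57), np.int64(67), np.int64(79), np.int64(86), np.int64(85), np.int64(75), np.int64(52), np.int64(45), np.int64(58), np.int64(72), np.int64(77), np.int64(78), np.int64(78), np.int64(79)]
176 [np.int64(51), np.int64(42), np.int64(45), np.int64(62), np.int64(72), np.int64(76), np.int64(76), np.int64(85), np.int64(94), np.int64(98), np.int64(99), np.int64(94), np.int64(75), np.int64(54), np.int64(64), np.int64(75), np.int64(79), np.int64(79), np.int64(80), np.int64(79)]
180 [np.int64(63), np.int64(67), np.int64(71), np.int64(75), np.int64(78), np.int64(77), np.int64(79), np.int64(88), np.int64(96), np.int64(99), np.int64(100), np.int64(97), np.int64(88), np.int64(74), np.int64(74), np.int64(77), np.int64(78), np.int64(79), np.int64(79), np.int64(80)]
184 [np.int64(78), np.int64(79), np.int64(78), np.int64(78), np.int64(77), np.int64(77), np.int64(77), np.int64(81), np.int64(89), np.int64(97), np.int64(99), np.int64(96), np.int64(87), np.int64(81), np.int64(79), np.int64(79), np.int64
[... 1900 characters left out ...]
 113, 155, 179, 182, 175, 186, 212, 229, 231, 211, 165, 122, 147, 177, 189, 191]
178 [155, 145, 143, 140, 129, 111, 120, 159, 182, 184, 177, 188, 213, 230, 232, 215, 173, 127, 148, 178, 188, 191]
179 [149, 143, 143, 141, 135, 128, 138, 167, 183, 183, 177, 189, 214, 230, 232, 219, 184, 143, 156, 180, 189, 191]
180 [146, 143, 143, 142, 144, 153, 165, 177, 185, 183, 177, 190, 215, 230, 233, 221, 195, 169, 173, 185, 189, 191]
181 [144, 144, 143, 146, 158, 172, 181, 184, 186, 183, 177, 191, 216, 231, 232, 222, 204, 189, 186, 188, 190, 190]
-78 [178.78477642 213.73319002]
-12 [171.05736976 212.27414905]
250 [196.06075547 214.14009212]
275 [186.78511555 214.60171244]
290 [181.22146077 214.87859858]
```

Emit:
{"api": "play_rows", "payload": {"dp": [[0, -0.12, 0.3], [0, -0.12, 0.65], [0, -0.12, 0.65], [0, -0.12, 0.65], [0, -0.12, 0.65]], "rot": [[0, 0, 0], [0, 0, 0], [0, 0, 0], [0, 0, 0], [0, 0, 0]]}}

```text
clock: 5.63
eef_pos: [532.2, 298.2, 233.2]
tcp_rot: [3.141, -0.0, 1.628]
contact_force: [-0.0, -0.0, -2.6]
opening: 0.171
grasp_force: 58.9
```

```bash
python3 p.py 532 297 200 1.627;  python3 - <<'E'
from rig import optics,telemetry
import cv2,numpy as np
from h import *
o=np.zeros((600,800,3),np.uint8);s=telemetry.sense()["eef_pos"]
for i,n in enumerate(("scene","top")):
    f=optics.grab_frame(n);np.savez(f"pics/{n}3.npz",**f);c=f["color"][:,:,::-1]
    u,v=proj(f,(533,290,155)).astype(int);print(n,u,v)
    cr=lambda x:np.round(((x[0]-u+20)*10+i*400,(x[1]-v+30)*10))
    print("feet pred",cr(proj(f,s+[16,0,19-97])), cr(proj(f,s+[-16,0,19-97])),"bar",cr(proj(f,(535,301,140))),cr(proj(f,(536.5,275,140))))
    o[:600,i*400:i*400+400]=cv2.resize(c[v-30:v+30,u-20:u+20],(400,600),interpolation=cv2.INTER_CUBIC)
cv2.imwrite('pics/crop5.png',o)
E
```

```text
pos [532.2 298.2 233.2] rot [ 3.141 -0.     1.628] F [-0.  -0.  -2.6] t 5.63 
dp [-0.03, -0.01, 0.83] rot [0.01, -0.0, 0.01]
scene 376 180
feet pred [251. 343.] [205. 255.] bar [233. 340.] [145. 365.]
top 179 215
feet pred [577. 248.] [574. 369.] bar [581. 301.] [678. 296.]
```

View pics/crop5.png

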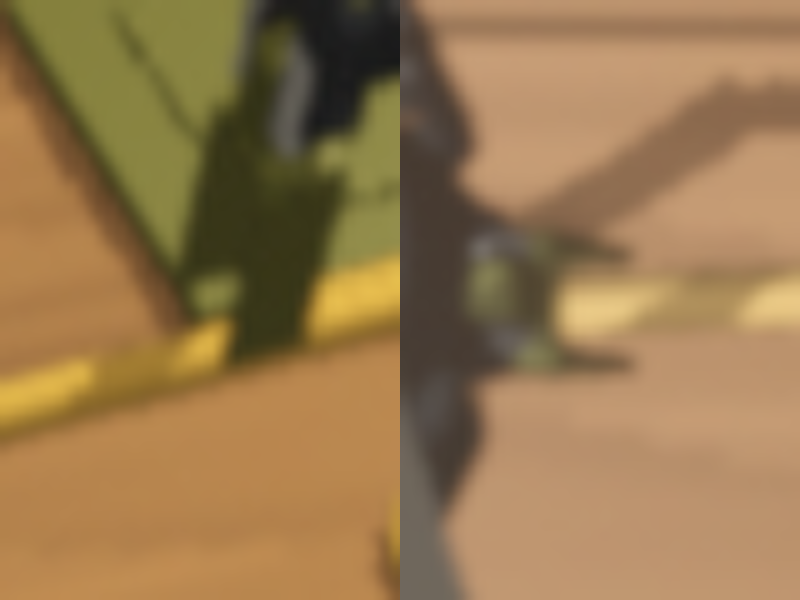

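The top view has the legs at rows 250 and 362 with the bar centred at about 305, so the keeper is centred. Descending.

Emit:
{"api": "play_rows", "payload": {"dp": [[0, 0, 0.15], [0, 0, 0.3], [0, 0, 0.45], [0, 0, 0.6], [0, 0, 0.75]], "rot": [[0, 0, 0], [0, 0, 0], [0, 0, 0], [0, 0, 0], [0, 0, 0]]}}

```text
clock: 6.15
eef_pos: [531.5, 298.4, 201.6]
tcp_rot: [-3.141, 0.0, 1.629]
contact_force: [0.5, 0.6, -1.7]
opening: 0.175
grasp_force: 59.1
```

Emit:
{"api": "play_rows", "payload": {"dp": [[0, 0, 0.3], [0, 0, 0.6], [0, 0, 0.8], [0, 0, 0.9], [0, 0, 0.94]], "rot": [[0, 0, 0], [0, 0, 0], [0, 0, 0], [0, 0, 0], [0, 0, 0]]}}

```text
clock: 6.57
eef_pos: [531.2, 298.2, 163.6]
tcp_rot: [-3.14, 0.001, 1.629]
contact_force: [0.2, -0.2, -1.7]
opening: 0.176
grasp_force: 59.1
```

Emit:
{"api": "play_rows", "payload": {"dp": [[0, 0, 0], [0, 0, 0]], "rot": [[0, 0, 0], [0, 0, 0]]}}

```text
clock: 6.73
eef_pos: [531.9, 298.5, 165.1]
tcp_rot: [3.141, -0.0, 1.629]
contact_force: [0.3, -0.1, -3.6]
opening: 0.181
grasp_force: 59.0
```

Emit:
{"api": "play_rows", "payload": {"dp": [[0, 0, 0.04], [0, 0, 0.08], [0, 0, 0.1], [0, 0, 0.1]], "rot": [[0, 0, 0], [0, 0, 0], [0, 0, 0], [0, 0, 0]]}}

```text
clock: 7.07
eef_pos: [532.2, 298.7, 163.0]
tcp_rot: [3.14, -0.001, 1.629]
contact_force: [-4.0, -2.2, 11.1]
opening: 0.169
grasp_force: 61.3
```

Emit:
{"api": "play_rows", "payload": {"dp": [[0, 0, 0], [0, 0, -0.03], [0, 0, -0.03], [0, 0, -0.03]], "rot": [[0, 0, 0], [0, 0, 0], [0, 0, 0], [0, 0, 0]], "fingers": 0.17, "grip_force": 20}}

```text
clock: 7.4
eef_pos: [532.1, 298.7, 163.0]
tcp_rot: [3.14, -0.001, 1.629]
contact_force: [-2.6, -0.6, 6.1]
opening: 0.172
grasp_force: 60.3
```

Emit:
{"api": "play_rows", "payload": {"dp": [[0, 0, 0], [0, 0, 0], [0, 0, 0], [0, 0, 0]], "rot": [[0, 0, 0], [0, 0, 0], [0, 0, 0], [0, 0, 0]], "fingers": 0.7}}

```text
clock: 7.73
eef_pos: [531.7, 298.4, 161.9]
tcp_rot: [-3.141, 0.0, 1.629]
contact_force: [1.0, 0.2, 0.5]
opening: 0.699
grasp_force: 0.0
```

Emit:
{"api": "play_rows", "payload": {"dp": [[0, 0, -0.3], [0, 0, -0.8], [0, 0, -1.4], [0, 0, -1.8], [0, 0, -1.8]], "rot": [[0, 0, 0], [0, 0, 0], [0, 0, 0], [0, 0, 0], [0, 0, 0]]}}

```text
clock: 8.15
eef_pos: [533.6, 299.5, 238.8]
tcp_rot: [3.136, -0.003, 1.629]
contact_force: [0.2, 0.6, 1.0]
opening: 0.701
grasp_force: 0.0
```

```bash
python3 p.py 584 -160 235 1.571
```

```text
pos [533.6 299.5 238.8] rot [ 3.136e+00 -3.000e-03  1.629e+00] F [0.2 0.6 1. ] t 8.15 
dp [-11.54, 0.59, 0.07] rot [0.05, -0.03, 0.55]
```

Emit:
{"api": "play_rows", "payload": {"dp": [[-11.5, 0.6, 0], [-11.5, 0.6, 0], [-11.5, 0.6, 0], [-11.5, 0.6, 0], [-11.5, 0.6, 0]], "rot": [[0, 0, 0.5], [0, 0, 0.5], [0, 0, 0.5], [0, 0, 0.5], [0, 0, 0.5]]}}

```text
clock: 8.57
eef_pos: [554.2, 89.6, 234.1]
tcp_rot: [-3.141, 0.0, 1.577]
contact_force: [1.5, 0.0, -0.0]
opening: 0.699
grasp_force: 0.0
```

```bash
python3 p.py 584 -161 220 1.571
```

```text
pos [554.2  89.6 234.1] rot [-3.141  0.     1.577] F [ 1.5  0.  -0. ] t 8.57 
dp [-6.27, 0.71, 0.35] rot [-0.0, 0.0, 0.06]
```

Emit:
{"api": "play_rows", "payload": {"dp": [[-6.2, 0.71, 0.3], [-6.2, 0.71, 0.3], [-6.2, 0.71, 0.3], [-6.2, 0.71, 0.3], [-6.2, 0.71, 0.3]], "rot": [[0, 0, 0], [0, 0, 0], [0, 0, 0], [0, 0, 0], [0, 0, 0]]}}

```text
clock: 8.98
eef_pos: [579.1, -117.3, 224.0]
tcp_rot: [-3.141, -0.0, 1.576]
contact_force: [1.4, 0.7, -0.1]
opening: 0.702
grasp_force: 0.0
```

```bash
python3 p.py 584 -161 160 1.571
```

```text
pos [ 579.1 -117.3  224. ] rot [-3.141 -0.     1.576] F [ 1.4  0.7 -0.1] t 8.98 
dp [-1.09, 0.12, 1.6] rot [-0.0, -0.0, 0.05]
```

Emit:
{"api": "play_rows", "payload": {"dp": [[-0.8, 0.1, 0.5], [-1.05, 0.12, 1.2], [-1.05, 0.12, 1.5], [-1.05, 0.12, 1.5], [-1.05, 0.12, 1.5]], "rot": [[0, 0, 0], [0, 0, 0], [0, 0, 0], [0, 0, 0], [0, 0, 0]]}}

```text
clock: 9.4
eef_pos: [583.9, -156.4, 163.7]
tcp_rot: [-3.14, -0.001, 1.577]
contact_force: [-0.1, 0.3, 0.5]
opening: 0.701
grasp_force: 0.0
```

```bash
python3 p.py 584 -161 90 1.571;  python3 - <<'E'
from rig import optics,telemetry
import cv2,numpy as np
from h import *
o=np.zeros((560,800,3),np.uint8)
for i,(n,X) in enumerate((("scene",(582,-150,110)),("scene",(533,298,150)))):
    f=optics.grab_frame(n);np.savez(f"pics/{n}4.npz",**f);c=f["color"][:,:,::-1]
    u,v=proj(f,X).astype(int);print(n,u,v)
    o[:560,i*400:i*400+400]=cv2.resize(c[v-35:v+35,u-25:u+25],(400,560),interpolation=cv2.INTER_CUBIC)
cv2.imwrite('pics/crop6.png',o)
E
```

```text
pos [ 583.9 -156.4  163.7] rot [-3.140e+00 -1.000e-03  1.577e+00] F [-0.1  0.3  0.5] t 9.4 
dp [-0.12, 0.01, 1.84] rot [-0.02, -0.01, 0.05]
scene 220 241
scene 378 181
```

View pics/crop6.png

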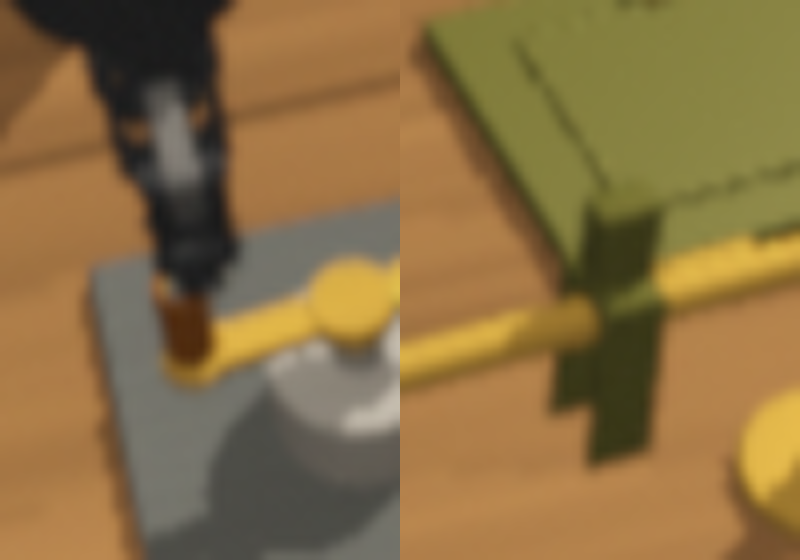

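The right crop shows the keeper hanging astride the bar. The left crop has the handle (187,330) right under the fingers.

Emit:
{"api": "play_rows", "payload": {"dp": [[-0.03, 0, 0.6], [-0.06, 0, 1.2], [-0.06, 0, 1.7], [-0.06, 0, 1.78], [-0.06, 0, 1.78]], "rot": [[0, 0, 0], [0, 0, 0], [0, 0, 0], [0, 0, 0], [0, 0, 0]]}}

```text
clock: 9.92
eef_pos: [584.5, -158.7, 93.1]
tcp_rot: [-3.141, -0.0, 1.578]
contact_force: [-0.8, -0.2, 0.1]
opening: 0.703
grasp_force: 0.0
```

Emit:
{"api": "play_rows", "payload": {"dp": [[0, 0, 0], [0, 0, 0], [0, 0, 0], [0, 0, 0], [0, 0, 0]], "rot": [[0, 0, 0], [0, 0, 0], [0, 0, 0], [0, 0, 0], [0, 0, 0]], "fingers": 0.25}}

```text
clock: 10.33
eef_pos: [585.0, -159.7, 93.7]
tcp_rot: [3.14, 0.0, 1.576]
contact_force: [-0.4, -0.4, 0.4]
opening: 0.252
grasp_force: 0.0
```

Emit:
{"api": "play_rows", "payload": {"dp": [[0, 0, 0], [0, 0, 0], [0, 0, 0], [0, 0, 0], [0, 0, 0]], "rot": [[0, 0, 0], [0, 0, 0], [0, 0, 0], [0, 0, 0], [0, 0, 0]], "fingers": 0.0, "grip_force": 30}}

```text
clock: 10.75
eef_pos: [585.0, -159.8, 93.4]
tcp_rot: [3.141, 0.0, 1.576]
contact_force: [-0.1, 0.3, 6.6]
opening: 0.2
grasp_force: 29.3
```

```bash
cat > c.py <<'E'
import sys
import numpy as np
# args: start angle, step, n, (Cx Cy radius) ; cmd pos given or on circle
a0,da,n=map(float,sys.argv[1:4]);R=55
p=lambda a:R*np.array([np.cos(a),np.sin(a)])
for k in range(int(n/5)):
    b=a0+5*k*da; print(round(b,3),[[round(float(d[1]),2),round(float(d[0]),2)] for d in((p(b+da*i)-p(b))/40 for i in range(1,6))])
E
python3 c.py -1.45 0.1 10
```

```text
-1.45 [[0.02, 0.14], [0.06, 0.27], [0.11, 0.4], [0.17, 0.52], [0.25, 0.63]]
-0.95 [[0.09, 0.11], [0.18, 0.21], [0.29, 0.29], [0.4, 0.37], [0.52, 0.44]]
```

Emit:
{"api": "play_rows", "payload": {"dp": [[0.02, 0.14, 0], [0.06, 0.27, 0], [0.11, 0.4, 0], [0.17, 0.52, 0], [0.25, 0.63, 0]], "rot": [[0, 0, 0], [0, 0, 0], [0, 0, 0], [0, 0, 0], [0, 0, 0]]}}

```text
clock: 11.17
eef_pos: [608.8, -150.1, 93.3]
tcp_rot: [-3.14, 0.001, 1.577]
contact_force: [-5.1, -4.0, 9.8]
opening: 0.202
grasp_force: 29.9
```

Emit:
{"api": "play_rows", "payload": {"dp": [[0, 0, 0], [0, 0, 0]], "rot": [[0, 0, 0], [0, 0, 0]]}}

```text
clock: 11.33
eef_pos: [610.4, -149.1, 93.4]
tcp_rot: [3.14, -0.0, 1.576]
contact_force: [0.7, 2.4, 5.3]
opening: 0.201
grasp_force: 29.5
```

Emit:
{"api": "play_rows", "payload": {"dp": [[0.09, 0.11, 0], [0.18, 0.21, 0], [0.29, 0.29, 0], [0.29, 0.29, 0]], "rot": [[0, 0, 0], [0, 0, 0], [0, 0, 0], [0, 0, 0]]}}

```text
clock: 11.67
eef_pos: [621.6, -137.4, 93.4]
tcp_rot: [3.141, -0.0, 1.576]
contact_force: [-0.7, 2.6, 6.0]
opening: 0.195
grasp_force: 29.6
```

Emit:
{"api": "play_rows", "payload": {"dp": [[0, 0, 0.05], [0, 0, 0.1], [0, 0, 0.1]], "rot": [[0, 0, 0], [0, 0, 0], [0, 0, 0]]}}

```text
clock: 11.92
eef_pos: [622.8, -137.5, 92.3]
tcp_rot: [3.138, -0.0, 1.576]
contact_force: [-4.7, 5.8, 29.0]
opening: 0.201
grasp_force: 32.2
```

```bash
python3 c.py -0.65 0.05 20
```

```text
-0.65 [[0.06, 0.04], [0.11, 0.08], [0.17, 0.11], [0.23, 0.14], [0.3, 0.17]]
-0.4 [[0.06, 0.03], [0.13, 0.05], [0.2, 0.07], [0.26, 0.08], [0.33, 0.09]]
-0.15 [[0.07, 0.01], [0.14, 0.01], [0.21, 0.02], [0.27, 0.01], [0.34, 0.01]]
0.1 [[0.07, -0.01], [0.14, -0.02], [0.2, -0.04], [0.27, -0.05], [0.33, -0.08]]
```

Emit:
{"api": "play_rows", "payload": {"dp": [[0.06, 0.04, -0.04], [0.11, 0.08, -0.04], [0.17, 0.11, -0.04], [0.17, 0.11, -0.04]], "rot": [[0, 0, 0], [0, 0, 0], [0, 0, 0], [0, 0, 0]]}}

```text
clock: 12.25
eef_pos: [625.9, -130.0, 90.8]
tcp_rot: [3.141, -0.001, 1.576]
contact_force: [2.9, 6.9, -0.1]
opening: 0.2
grasp_force: 30.0
```

Emit:
{"api": "play_rows", "payload": {"dp": [[0.06, 0.03, 0], [0.13, 0.06, 0], [0.13, 0.06, 0]], "rot": [[0, 0, 0], [0, 0, 0], [0, 0, 0]]}}

```text
clock: 12.5
eef_pos: [627.4, -125.5, 89.5]
tcp_rot: [-3.14, 0.0, 1.577]
contact_force: [1.1, -0.8, -5.2]
opening: 0.199
grasp_force: 29.6
```

Emit:
{"api": "play_rows", "payload": {"dp": [[0, 0, 0.05], [0, 0, 0.1], [0, 0, 0.14], [0, 0, 0.14], [0, 0, 0.14]], "rot": [[0, 0, 0], [0, 0, 0], [0, 0, 0], [0, 0, 0], [0, 0, 0]]}}

```text
clock: 12.92
eef_pos: [627.4, -125.8, 84.5]
tcp_rot: [-3.141, -0.0, 1.576]
contact_force: [-0.3, -0.0, -5.8]
opening: 0.196
grasp_force: 29.7
```

Emit:
{"api": "play_rows", "payload": {"dp": [[0, 0, 0.03], [0, 0, 0.05], [0, 0, 0.06], [0, 0, 0.06]], "rot": [[0, 0, 0], [0, 0, 0], [0, 0, 0], [0, 0, 0]]}}

```text
clock: 13.25
eef_pos: [628.0, -125.9, 83.6]
tcp_rot: [3.141, 0.0, 1.576]
contact_force: [-4.6, 1.7, 6.5]
opening: 0.197
grasp_force: 30.9
```

```bash
python3 c.py -0.4 -0.2 30
```

```text
-0.4 [[-0.24, -0.13], [-0.45, -0.31], [-0.62, -0.52], [-0.75, -0.77], [-0.82, -1.03]]
-1.4 [[-0.02, -0.27], [0.02, -0.55], [0.1, -0.81], [0.24, -1.04], [0.43, -1.25]]
-2.4 [[0.22, -0.16], [0.47, -0.28], [0.73, -0.35], [1.01, -0.36], [1.28, -0.32]]
-3.4 [[0.26, 0.1], [0.49, 0.24], [0.69, 0.43], [0.85, 0.66], [0.96, 0.91]]
-4.4 [[0.06, 0.27], [0.06, 0.54], [0.01, 0.81], [-0.09, 1.07], [-0.25, 1.3]]
-5.4 [[-0.19, 0.19], [-0.42, 0.34], [-0.68, 0.45], [-0.95, 0.5], [-1.22, 0.49]]
```

Emit:
{"api": "play_rows", "payload": {"dp": [[-0.24, -0.13, 0.01], [-0.45, -0.31, 0.02], [-0.62, -0.52, 0.02], [-0.75, -0.77, 0.03], [-0.82, -1.03, 0.04]], "rot": [[0, 0, 0], [0, 0, 0], [0, 0, 0], [0, 0, 0], [0, 0, 0]], "grip_force": 40}}

```text
clock: 13.67
eef_pos: [588.0, -159.6, 82.0]
tcp_rot: [3.138, 0.001, 1.576]
contact_force: [5.4, 3.1, 6.3]
opening: 0.196
grasp_force: 39.6
```

Emit:
{"api": "play_rows", "payload": {"dp": [[0, 0, 0], [0, 0, 0]], "rot": [[0, 0, 0], [0, 0, 0]]}}

```text
clock: 13.83
eef_pos: [585.4, -159.9, 81.9]
tcp_rot: [-3.141, 0.001, 1.576]
contact_force: [-5.6, -1.7, 11.5]
opening: 0.196
grasp_force: 40.2
```

Emit:
{"api": "play_rows", "payload": {"dp": [[-0.02, -0.27, 0.01], [0.02, -0.55, 0.02], [0.1, -0.81, 0.02], [0.24, -1.04, 0.03], [0.43, -1.25, 0.04]], "rot": [[0, 0, 0], [0, 0, 0], [0, 0, 0], [0, 0, 0], [0, 0, 0]]}}

```text
clock: 14.25
eef_pos: [537.3, -143.4, 80.5]
tcp_rot: [3.138, 0.003, 1.577]
contact_force: [0.9, -4.1, 5.0]
opening: 0.195
grasp_force: 39.4
```

Emit:
{"api": "play_rows", "payload": {"dp": [[0, 0, 0], [0, 0, 0]], "rot": [[0, 0, 0], [0, 0, 0]]}}

```text
clock: 14.42
eef_pos: [535.0, -141.6, 80.1]
tcp_rot: [-3.14, 0.0, 1.577]
contact_force: [-6.5, 1.5, 15.9]
opening: 0.193
grasp_force: 40.6
```

Emit:
{"api": "play_rows", "payload": {"dp": [[0.22, -0.19, 0], [0.47, -0.32, 0.01], [0.73, -0.39, 0.02], [1.01, -0.4, 0.02], [1.28, -0.36, 0.03]], "rot": [[0, 0, 0], [0, 0, 0], [0, 0, 0], [0, 0, 0], [0, 0, 0]]}}

```text
clock: 14.83
eef_pos: [522.5, -91.2, 78.8]
tcp_rot: [3.139, 0.002, 1.577]
contact_force: [4.1, -6.3, 4.4]
opening: 0.197
grasp_force: 39.4
```

Emit:
{"api": "play_rows", "payload": {"dp": [[0, 0, 0], [0, 0, 0]], "rot": [[0, 0, 0], [0, 0, 0]]}}

```text
clock: 15.0
eef_pos: [522.9, -90.2, 78.7]
tcp_rot: [3.139, 0.0, 1.577]
contact_force: [4.1, 2.1, 5.5]
opening: 0.191
grasp_force: 39.4
```

Emit:
{"api": "play_rows", "payload": {"dp": [[0.26, 0.1, 0.01], [0.49, 0.24, 0.02], [0.69, 0.43, 0.03], [0.85, 0.66, 0.03], [0.96, 0.91, 0.04]], "rot": [[0, 0, 0], [0, 0, 0], [0, 0, 0], [0, 0, 0], [0, 0, 0]]}}

```text
clock: 15.42
eef_pos: [556.5, -52.9, 76.8]
tcp_rot: [-3.138, 0.002, 1.577]
contact_force: [-3.2, -8.0, 8.3]
opening: 0.197
grasp_force: 40.1
```

Emit:
{"api": "play_rows", "payload": {"dp": [[0, 0, 0], [0, 0, 0]], "rot": [[0, 0, 0], [0, 0, 0]]}}

```text
clock: 15.58
eef_pos: [559.1, -52.6, 77.2]
tcp_rot: [3.14, 0.001, 1.577]
contact_force: [3.1, -1.8, 8.3]
opening: 0.192
grasp_force: 39.9
```

Emit:
{"api": "play_rows", "payload": {"dp": [[0.06, 0.27, 0.01], [0.06, 0.54, 0.02], [0.01, 0.81, 0.03], [-0.09, 1.07, 0.03], [-0.25, 1.3, 0.04]], "rot": [[0, 0, 0], [0, 0, 0], [0, 0, 0], [0, 0, 0], [0, 0, 0]]}}

```text
clock: 16.0
eef_pos: [608.4, -60.6, 75.4]
tcp_rot: [-3.137, -0.002, 1.576]
contact_force: [-9.4, 10.1, 21.0]
opening: 0.194
grasp_force: 41.2
```

Emit:
{"api": "play_rows", "payload": {"dp": [[0, 0, 0], [0, 0, 0]], "rot": [[0, 0, 0], [0, 0, 0]]}}

```text
clock: 16.17
eef_pos: [611.0, -62.2, 75.7]
tcp_rot: [3.14, 0.0, 1.576]
contact_force: [3.5, -0.2, 7.4]
opening: 0.196
grasp_force: 40.1
```

Emit:
{"api": "play_rows", "payload": {"dp": [[-0.19, 0.19, 0.01], [-0.42, 0.34, 0.02], [-0.68, 0.45, 0.02], [-0.95, 0.5, 0.03], [-1.22, 0.49, 0.04]], "rot": [[0, 0, 0], [0, 0, 0], [0, 0, 0], [0, 0, 0], [0, 0, 0]]}}

```text
clock: 16.58
eef_pos: [631.1, -109.7, 74.1]
tcp_rot: [3.14, -0.002, 1.576]
contact_force: [4.1, 6.6, 6.9]
opening: 0.193
grasp_force: 39.9
```

Emit:
{"api": "play_rows", "payload": {"dp": [[0, 0, 0], [0, 0, 0]], "rot": [[0, 0, 0], [0, 0, 0]]}}

```text
clock: 16.75
eef_pos: [630.9, -111.7, 74.2]
tcp_rot: [3.139, 0.001, 1.576]
contact_force: [3.6, -3.5, 6.7]
opening: 0.192
grasp_force: 40.0
```

```bash
python3 - <<'E'
import numpy as np
from rig import telemetry
s=telemetry.sense();p=s["eef_pos"];print(p,s["contact_force"])
P=np.array([[585,-159.8],[610.4,-149.1],[627.4,-125.8],[585.4,-159.9],[535,-141.6],[522.9,-90.2],[559.1,-52.6],[611,-62.2],p[:2]])
A=np.c_[2*P,np.ones(len(P))];x=np.linalg.lstsq(A,(P**2).sum(1),rcond=None)[0];c=x[:2]
print(c,np.sqrt(x[2]+c@c),np.linalg.norm(P-c,axis=1).round(1),np.arctan2(*(P-c).T[::-1]).round(3))
E
python3 c.py -6.4 -0.1 5
```

```text
[ 630.91242369 -111.7364513    74.21282556] [ 3.62080976 -3.52351986  6.68267639]
[ 576.22853537 -105.22694594] 55.28844355125152 [55.3 55.6 55.2 55.4 55.  55.4 55.3 55.3 55.1] [-1.411 -0.909 -0.382 -1.405 -2.419  2.867  1.885  0.891 -0.118]
-6.4 [[-0.14, -0.02], [-0.27, -0.06], [-0.4, -0.11], [-0.52, -0.17], [-0.64, -0.24]]
```

Emit:
{"api": "play_rows", "payload": {"dp": [[-0.14, -0.02, 0], [-0.27, -0.06, 0.01], [-0.4, -0.11, 0.01], [-0.49, -0.15, 0.02], [-0.49, -0.15, 0.02]], "rot": [[0, 0, 0], [0, 0, 0], [0, 0, 0], [0, 0, 0], [0, 0, 0]]}}

```text
clock: 17.17
eef_pos: [625.1, -130.7, 73.6]
tcp_rot: [3.139, 0.0, 1.576]
contact_force: [3.0, -0.8, 8.8]
opening: 0.193
grasp_force: 40.1
```

Emit:
{"api": "play_rows", "payload": {"dp": [[0, 0, 0], [0, 0, 0], [0, 0, 0], [0, 0, 0]], "rot": [[0, 0, 0], [0, 0, 0], [0, 0, 0], [0, 0, 0]]}}

```text
clock: 17.5
eef_pos: [625.1, -130.8, 73.6]
tcp_rot: [3.139, 0.001, 1.577]
contact_force: [2.7, -1.5, 9.1]
opening: 0.197
grasp_force: 40.1
```

```bash
python3 - <<'E'
import numpy as np,cv2
from rig import telemetry,optics
from h import *
s=telemetry.sense();p=s["eef_pos"];print(p,s["contact_force"],s["opening"],np.arctan2(p[1]+105.2,p[0]-576.2))
f=optics.grab_frame("scene");c=f["color"][:,:,::-1];cv2.imwrite("pics/end.png",cv2.resize(c[140:350,180:460],(800,600),interpolation=cv2.INTER_CUBIC))
E
```

```text
[ 625.06401687 -130.80400188   73.59520309] [ 2.68895128 -1.47466218  9.13309303] 0.19677175447466083 -0.4826508202360017
```

View pics/end.png

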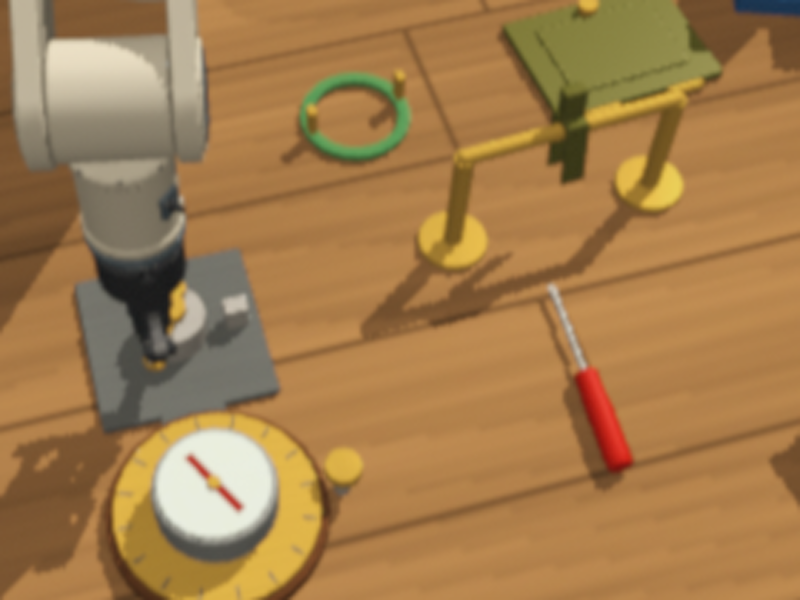

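The picture shows the keeper astride the bar at (570,130), the handle held at (160,350) and everything else in place. Handing in.

```bash
python3 -c "
from rig import r
print(r.sign_off())"
```

```text
the job is handed in; nothing more can be done
None
```

The job is handed in: the keeper hangs astride the rail, and the screw dropped about 10 mm, was turned forward one full turn (to within about 0.1 rad), and is still held by its handle.

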